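# Fit the keyed vial carousel on the sample changer's spindle

## Task

Get the sample changer next to the titrator ready: pick up the vial carousel that has a keyway (the slot running out from its centre hole), turn it so that the keyway matches the fin-shaped key on the drive unit's spindle, and lower it over the spindle until it lies flat and fully home on the drive unit's metal disc, only then letting go. Leave the other carousel, which has just a plain round hole, where it is.

Things in the scene. Friction and masses are not known exactly. Their poses are not given: they have to be found in the camera images.
- carousel: Keyed vial carousel, loose, about 0.2 kg: white disc 92 mm across, 8 mm thick, flat on the worktop. Origin: centre of its underside, z up. A 28 mm round hole in the middle; from it a keyway slot 16 mm wide runs along +x to 36 mm from the centre. Five grey wells (18 mm wide, tops at z = 30 mm), none over the keyway. Starts 11 to 86 degrees counterclockwise of the direction it needs when seated.
- carousel_grip (a point): Where to grip the keyed carousel: midway between its two upright aluminium lugs, 48 mm above the origin, axes as the carousel's. Each lug is a plate 6 mm thick, 26 mm long along x, from 8 to 64 mm above the origin; grip both together from above along y, 42 mm over the outer faces. No wells stand beside those faces. The spindle comes up between the lugs.
- drive_unit: Drive unit, fixed: low white round housing 104 mm wide, grey control block on its +x side. Origin: underside centre, on the spindle axis. Metal disc on top, face at z = 46 mm: the carousel's origin comes there, +x along +x. Spindle 18 mm thick, tapering from z = 72 to the tip at 91 mm. Key: fin along +x to 30 mm from the axis, 8 mm thick, roof-shaped top from z = 57 to a ridge at 68 mm.
- plain_carousel: The wrong carousel, loose, to be left alone: same white disc (92 mm), lugs, round hole and size, but no keyway slot, and four wells instead of five. Origin: centre of its underside. The two carousels may have changed places.

How it is judged:
By the outcome, as a careful person would: the job done as asked, in the order asked, and still so for the second after the job is handed in, with the robot touching nothing.
It also fails if it takes over 42 s, if anything falls off the work surface, if the arm or the gripper's body presses on something with over 40 N, if the wrist force passes 120 N, or if a joint passes its speed limit or range.

## Robot

A 6-joint arm with a two-finger parallel gripper is mounted at the origin on a cart in front of the work surface, level with it; the furniture and walls round the work are solid. World frame = base frame: x ahead of the robot, y to its left, z up, the work surface at z = 0. Lengths are in m, angles in rad, forces in N, time in s.
With the tool pointing down it reaches from about 0.4 to 0.825 m from the base axis. Payload 7 kg.
Tool frame: the origin (TCP) lies at the very end of the fingers, on their centre line; the grasp point (between the pads) lies 19 mm behind it (arm.grip_point_offset is the distance from the TCP to the grasp point, in m); z points along the fingers, y is the line along which they close (so a half turn about z gives the same grasp; the last joint's range is limited). The gripper opens to 88 mm and grips with 3 to 60 N. Pads are 19 mm wide; open, the fingers measure 130 mm over their backs; the gripper's body (78 mm by 193 mm) begins 47 mm behind the grasp point.
Start: joints at [1.599, 0.359, 0.012, 0, -1.224, -0.288], TCP at [0.173, 0.652, 0.227] pointing down, gripper open.
Joint ranges: [-3.07, 3.07], [-1.43, 2.12], [-1.02, 1.25], [-3.03, 1.67], [-3.05, -0], [-3.03, 3.03]. Speed limits (rad/s): [2.39, 2.39, 3.01, 3.14, 3.14, 3.14].

## Interface

Orientations are given as [roll, pitch, yaw] about the fixed x, y, z axes, in that order (R = Rz(yaw) Ry(pitch) Rx(roll)).
In Python, from station import arm, cams gives the robot as it stands.
- The arm moves only by the shell command python3 -m handwheel 'ROWS' [FORCE]. ROWS is JSON, a list that holds one entry, the list of rows, each a list of 7 numbers: the shift along the tool's x, y, z normalised to -1 to 1, where 1 is 0.08 m, then the turn, a rotation vector about the tool's x, y, z normalised to -1 to 1, where 1 is 0.5 rad, then the closure in counts, from 0 (fully open) to 255 (shut). In form: [[[x, y, z, wx, wy, wz, hand], ...]]. A call has 1 to 5 rows; each row is the pose to reach, as a shift and turn from the pose commanded when the call began, along the tool's axes at that moment; what a row does not reach only later rows make up. A row lasts 1/8 s, in which the tool goes at most 62.5 mm and 10.7 degrees, less where a joint would pass 70% of its speed; a pose out of reach is approached as far as the arm can. A call with a number of a shift or a turn outside -1 to 1 is refused whole. A call with a gripper value outside its range is refused whole. The fingers move at their own pace and stop on an object; FORCE is the grip in N (left out, the last holds). Time passes only in rows, so rows that repeat a pose let the fingers close. It gives the time, the measured TCP pose, the force, the opening and the grip force at its end, in the units of the state.
- arm.get_state(): the state, without advancing time (a new reading comes with each control period).
- cams.grab_frame(name): name is "side" or "top"; returns the picture (420x560x3 uint8, blue, green, red); there is no depth.
- cams.camera_info(name): a dict with "camera_matrix" (3x3 intrinsics, pixels), "R" (3x3) and "t" (3): a world point X has camera coordinates R X + t. Camera axes: x right, y down, z forward; pixel columns grow to the right and rows downward; lengths in m; the calibration is good to about 2 mm. A picture is of the moment at which its call begins. camera_info takes no time and is no camera call.
- arm.job_done(): hands the job in; it is judged then, once.
The state is a dict: "t": time; "q": joint angles; "qd": joint speeds; "joint_efforts": joint torques, N m; "eef_pos": TCP position; "ee_rot": TCP orientation; "force": force on the tool from outside, world axes, zero at the start; "moment": the same for the moment, N m; "width": finger opening in m; "gripper_force": force on a finger pad.
Only numpy, scipy, OpenCV 4.12 (cv2) and the standard library are available. Lean on these libraries where they do the work, as an engineer would, in place of code of your own. Each camera call takes 0.05 s, during which the arm holds its last target. There are 200 camera calls.

## Working session

There is one attempt and no reset: what is moved stays moved. The work goes in short steps, Python scripts to look and compute and a shell command to move; the robot and the scene stay as the last step left them, time stands still between calls to the robot, and variables do not carry over. Pictures are saved under pics/ and viewed, at most 10 in all, crops included, and the job is handed in when it is done.

```bash
mkdir -p pics
python3 - <<'E'
from station import arm, cams
import cv2
for n in("top","side"):
    cv2.imwrite(f"pics/{n}0.png",cams.grab_frame(n)); i=cams.camera_info(n); print(n,i)
s=arm.get_state(); print(s, arm.grip_point_offset)
E
```

```text
top {'camera_matrix': array([[508.36740982,   0.        , 278.81984884],
       [  0.        , 508.36740982, 216.29220506],
       [  0.        ,   0.        ,   1.        ]]), 'R': array([[-0.01401071, -0.99970859, -0.01965812],
       [-0.98784591,  0.01688285, -0.15451675],
       [ 0.15480361,  0.0172543 , -0.98779458]]), 't': array([0.11009316, 0.57893348, 1.23844815])}
side {'camera_matrix': array([[500.60740486,   0.        , 283.73634149],
       [  0.        , 500.60740486, 212.92935603],
       [  0.        ,   0.        ,   1.        ]]), 'R': array([[-9.75805155e-01, -2.18641148e-01, -5.90395449e-04],
       [-1.52818572e-01,  6.83962280e-01, -7.13331678e-01],
       [ 1.56367465e-01, -6.95982505e-01, -7.00826347e-01]]), 't': array([0.61400691, 0.08516654, 1.26809686])}
{'t': 0.1, 'q': array([ 1.59909503e+00,  3.59290422e-01,  1.11802677e-02, -3.11577405e-04,
       -1.22411404e+00, -2.88072387e-01]), 'qd': array([-0.00163388, -0.00038757,  0.00365132, -0.00063068,  0.00201161,
        0.00051859]), 'joint_efforts': array([-1.37276671e-03, -5.84160662e+01,  2.93748003e+01,  7.01555461e+00,
        1.01865854e-02, -4.28666544e-05]), 'eef_pos': array([0.1733124 , 0.65192615, 0.22574487]), 'ee_rot': array([ 3.14014040e+00, -1.24847150e-04, -2.59879673e-01]), 'force': array([ 0.09397962,  1.58833646, -0.34898171]), 'moment': array([-0.0159785 ,  0.00453672,  0.00762877]), 'gripper_force': 0.0, 'width': 0.087428550898441} 0.0188
```

View pics/top0.png

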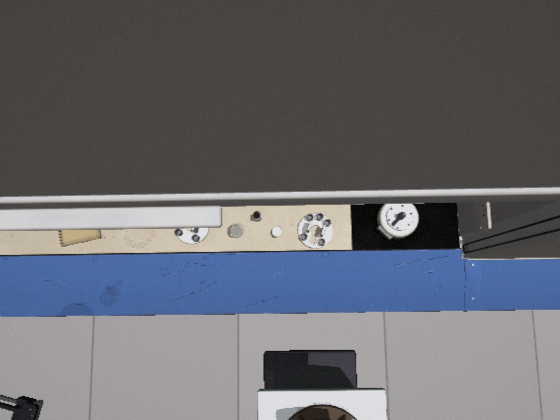

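View pics/side0.png

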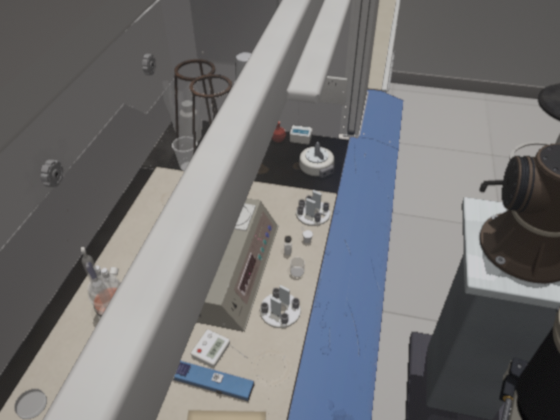

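The top view shows two carousels at about (192,233), partly under a rail, and (317,231), with the drive unit at (398,218). The side view shows them at (281,308), (314,208) and (317,160). I'll enlarge both views.

```bash
python3 - <<'E'
import cv2, numpy as np
a=cv2.imread("pics/top0.png");b=cv2.imread("pics/side0.png")
A=cv2.resize(a[190:265,160:460],None,fx=2.6,fy=2.6,interpolation=2)
B1=cv2.resize(b[135:230,265:365],None,fx=3.9,fy=3.9,interpolation=2)
B2=cv2.resize(b[265:360,235:335],None,fx=3.9,fy=3.9,interpolation=2)
B=np.hstack([B1,B2]); A=cv2.copyMakeBorder(A,0,0,0,B.shape[1]-A.shape[1],0)if A.shape[1]<B.shape[1] else A
cv2.imwrite("pics/zoom.png",np.vstack([A[:,:780],B[:,:780]])); print(A.shape,B.shape)
E
cat > h.py <<'E'
import numpy as np
from station import arm,cams
def ray(n,u,v):
    i=cams.camera_info(n); R,t=i["R"],i["t"]
    return -R.T@t, R.T@np.linalg.solve(i["camera_matrix"],[u,v,1.])
def on(n,u,v,z):
    c,d=ray(n,u,v); return c+d*(z-c[2])/d[2]
def px(n,X):
    i=cams.camera_info(n); p=i["camera_matrix"]@(i["R"]@np.asarray(X,float)+i["t"]); return p[:2]/p[2]
E
python3 - <<'E'
from h import *
print("top c", on("top",192,233,.008),on("top",317,231,.008),on("top",398,218,.046))
print("side c", on("side",281,308,.02),on("side",314,208,.02),on("side",317,160,.046))
print(on("top",300,254,0),on("top",350,254,0),on("top",300,192,0), ray("top",0,0)[0],ray("side",0,0)[0])
E
```

```text
(195, 780, 3) (370, 780, 3)
top c [0.54646693 0.32794341 0.008     ] [0.5463468  0.00350743 0.008     ] [ 0.57112301 -0.19848059  0.046     ]
side c [0.56139639 0.33049138 0.02      ] [ 0.54639005 -0.00087321  0.02      ] [ 0.56949418 -0.17269196  0.046     ]
[0.48815687 0.04848703 0.        ] [ 0.48614311 -0.08048825  0.        ] [0.65165245 0.04514329 0.        ] [0.38172331 0.07891847 1.31495151] [0.41387704 0.9585697  0.94983019]
```

View pics/zoom.png

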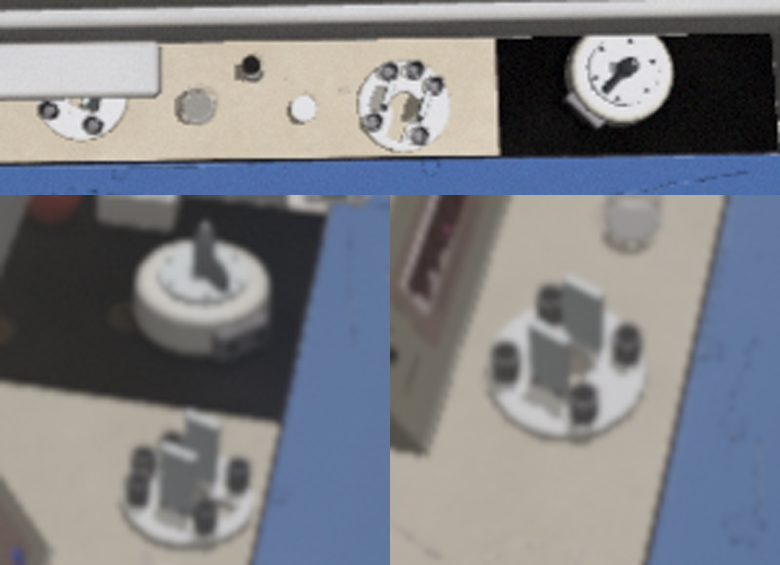

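The middle carousel is the keyed one: five wells, with the slot pointing towards the robot and slightly left. The fin on the drive unit points down-left in the top view. Before moving, I need to locate the overhead bars.

Run:
```python
import cv2, numpy as np
b=cv2.imread("pics/side0.png")
cv2.imwrite("pics/zoom2.png",cv2.resize(b[0:300,150:420],None,fx=2,fy=2,interpolation=2))
from h import *
# triangulate
def tri(p,q):
    c1,d1=ray("top",*p);c2,d2=ray("side",*q)
    s=np.linalg.lstsq(np.c_[d1,-d2],c2-c1,rcond=None)[0]; a,b=c1+s[0]*d1,c2+s[1]*d2; return (a+b)/2,np.linalg.norm(a-b)
print("tip",tri((160+633/2.6,190+64/2.6),(317.8,141.9)))
# right end of short rail
print("rail end lower",tri((221,227),(300,75)))
```

```text
tip (array([ 0.57372454, -0.20305073,  0.08754714]), np.float64(0.0013862607097256533))
rail end lower (array([0.52482207, 0.18951181, 0.51179923]), np.float64(0.06565951459580216))
```

View pics/zoom2.png

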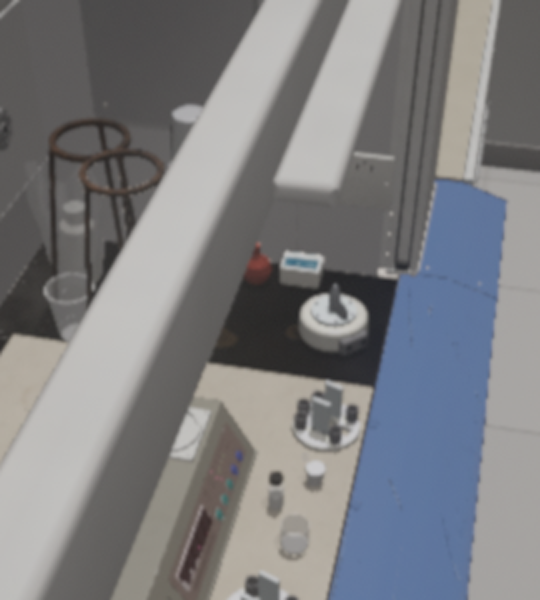

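Run:
```python
from h import *
Y=np.array([0,1,0])
def pl(n,p):
    c,d=ray(n,*p); m=np.cross(d,Y); return m[[0,2]],m@c
T={"long_far":(200,193.5),"long_near":(200,201),"short_far":(100,210.5),"short_near":(100,229),"short_near_end":(221,226.5)}
S={"bigL":(215,115),"bigR":(243,198),"shL":(318,40),"shLend":(287.5,91),"shR":(335,45),"shRend":(318,92)}
for a,p in T.items():
  for b,q in S.items():
    m1,k1=pl("top",p);m2,k2=pl("side",q)
    x,z=np.linalg.solve(np.array([m1,m2]),[k1,k2])
    c,d=ray("side",*q); y=(c+d*(z-c[2])/d[2])[1]
    c,d=ray("top",*p); y2=(c+d*(z-c[2])/d[2])[1]
    print(a,b,"x %.3f z %.3f yside %.3f ytop %.3f"%(x,z,y,y2))
```

```text
long_far bigL x 0.481 z 0.832 yside 0.791 ytop 0.164
long_far bigR x 0.517 z 0.659 yside 0.660 ytop 0.194
long_far shL x 0.539 z 0.550 yside 0.124 ytop 0.213
long_far shLend x 0.517 z 0.658 yside 0.481 ytop 0.194
long_far shR x 0.779 z -0.614 yside -2.252 ytop 0.417
long_far shRend x 0.721 z -0.334 yside -1.170 ytop 0.368
long_near bigL x 0.470 z 0.851 yside 0.818 ytop 0.160
long_near bigR x 0.495 z 0.721 yside 0.723 ytop 0.183
long_near shL x 0.509 z 0.645 yside 0.324 ytop 0.196
long_near shLend x 0.495 z 0.720 yside 0.582 ytop 0.183
long_near shR x 0.618 z 0.077 yside -0.833 ytop 0.296
long_near shRend x 0.597 z 0.184 yside -0.311 ytop 0.277
short_far bigL x 0.459 z 0.870 yside 0.845 ytop 0.246
short_far bigR x 0.476 z 0.773 yside 0.777 ytop 0.283
short_far shL x 0.485 z 0.722 yside 0.483 ytop 0.302
short_far shLend x 0.476 z 0.773 yside 0.669 ytop 0.283
short_far shR x 0.540 z 0.411 yside -0.147 ytop 0.419
short_far shRend x 0.531 z 0.461 yside 0.149 ytop 0.400
short_near bigL x 0.437 z 0.909 yside 0.900 ytop 0.231
short_near bigR x 0.443 z 0.867 yside 0.874 ytop 0.247
short_near shL x 0.446 z 0.848 yside 0.747 ytop 0.254
short_near shLend x 0.443 z 0.867 yside 0.823 ytop 0.247
short_near shR x 0.457 z 0.764 yside 0.576 ytop 0.286
short_near shRend x 0.456 z 0.775 yside 0.668 ytop 0.282
short_near_end bigL x 0.438 z 0.908 yside 0.898 ytop 0.133
short_near_end bigR x 0.444 z 0.865 yside 0.871 ytop 0.139
short_near_end shL x 0.447 z 0.845 yside 0.741 ytop 0.141
short_near_end shLend x 0.444 z 0.865 yside 0.819 ytop 0.139
short_near_end shR x 0.459 z 0.758 yside 0.564 ytop 0.153
short_near_end shRend x 0.457 z 0.769 yside 0.659 ytop 0.151
```

```bash
cat > m.py <<'E'
from h import *
import cv2
def disc(n,img,box,z,thr=170):
    x0,y0,x1,y1=box; g=img[y0:y1,x0:x1]; m=((g.min(2)>thr)&(g.max(2).astype(int)-g.min(2)<30)).astype(np.uint8)*255
    m=cv2.morphologyEx(m,cv2.MORPH_CLOSE,np.ones((3,3)))
    c=max(cv2.findContours(m,0,1)[0],key=cv2.contourArea); h=cv2.convexHull(c)[:,0]+[x0,y0]
    P=np.array([on(n,u,v,z)[:2] for u,v in h]); (cx,cy),(a,b),_=cv2.fitEllipse((P*1000).astype(np.float32)) if len(P)>5 else ((0,0),(0,0),0)
    return np.r_[cx,cy,a,b].round(1)
E
python3 - <<'E'
from m import *
a=cv2.imread("pics/top0.png");b=cv2.imread("pics/side0.png")
for t in(150,180): print("car top",disc("top",a,(296,208,338,252),.008,t),"side",disc("side",b,(290,180,336,228),.008,t),"drive top",disc("top",a,(374,200,424,242),.046,t),"drive side",disc("side",b,(296,140,340,182),.046,t))
# wells in top at z=.03
W=[(389,70),(414,68),(435,85),(420,135),(372,122)]
P=np.array([on("top",160+u/2.6,190+v/2.6,.03)[:2] for u,v in W]);c,r=cv2.minEnclosingCircle((P*1000).astype(np.float32));print("wells",P.round(4).tolist(),c,r)
c=np.array(c)/1000;print(np.degrees(np.arctan2(*(P-c).T[::-1])).round(1))
# fin dark pixels on the drive
g=a.max(2)
ys,xs=np.mgrid[200:236,380:418];m=g[200:236,380:418]<110
n,l,st,ce=cv2.connectedComponentsWithStats(m.astype(np.uint8))
for i in range(1,n): print(st[i],ce[i]+[380,200])
np.set_printoptions(linewidth=200)
print(g[206:230,386:414])
E
```

```text
car top [545.    4.3 112.4 148. ] side [578.9  -8.1 158.4 243.4] drive top [ 572.6 -200.    92.4  101.7] drive side [ 573.7 -187.4   93.2   95.4]
car top [5.457e+02 1.000e-01 9.950e+01 1.310e+02] side [562.6  32.5  19.1  38.6] drive top [ 573.5 -200.8   91.7   92.3] drive side [ 574.  -187.6   84.9   86.8]
wells [[0.5801, 0.0227], [0.5817, -0.0019], [0.5645, -0.022], [0.5155, -0.006], [0.529, 0.0405]] (547.69384765625, 9.781231880187988) 35.944332122802734
[  21.7  -19.   -62.2 -153.9  121.3]
[  0   0  38  11 161] [398.38509317 202.24223602]
[22  5  1  1  1] [402. 205.]
[11  8  1  1  1] [391. 208.]
[12 12 13 14 70] [398.24285714 217.7       ]
[30 13  2  1  2] [410.5 213. ]
[ 0 23  2  4  5] [380.4 224.6]
[27 25 11 11 51] [414.09803922 232.09803922]
[ 0 30  6  6 21] [381.66666667 233.33333333]
[ 5 31  2  2  2] [385.5 231.5]
[ 9 34  1  1  1] [389. 234.]
[11 35  1  1  1] [391. 235.]
[[224 229 226 227 224 191 216 227 227 228 227 227 228 227 227 182 129 183 220 227 225 225 226 228 226 227 222 215]
 [227 228 228 222 191 200 226 227 227 227 227 227 227 225 225 226 226 227 226 227 228 228 226
[... 1852 characters left out ...]
 227 226]
 [227 185 148 175 218 145  59  61  87 156 214 227 226 227 226 226 227 228 226 227 228 206 134 170 221 223 224 228]
 [228 227 228 156 186 176 116  91 151 213 227 227 226 228 227 227 226 227 228 227 226 203 164 192 221 226 226 228]
 [227 228 227 190 159 199 194 176 214 226 224 213 221 227 227 226 227 228 227 228 223 226 226 227 228 228 227 226]
 [223 227 227 227 227 172 166 206 225 226 199 129 194 226 226 228 227 227 226 226 226 228 225 229 227 228 227 224]
 [216 223 227 227 228 226 179 165 202 214 167 130 185 217 226 225 226 225 227 221 224 227 226 226 227 225 226 220]
 [204 221 224 226 228 228 227 227 180 152 174 199 209 209 210 217 220 215 226 192 212 228 227 227 226 224 222 214]]
```

Run:
```python
from m import *
a=cv2.imread("pics/top0.png").astype(int);b=cv2.imread("pics/side0.png").astype(int)
print("bench",a[245,280],b[250,330-20],"disc",a[231,301],a[243,317],b[219,314])
for n,im,(x0,y0,x1,y1) in(("top",a,(290,204,344,251)),("side",b,(288,178,340,232))):
  for s in(12,18,24):
    g=im[y0:y1,x0:x1]; m=((g.max(2)-g.min(2)<s)).astype(np.uint8)
    m=cv2.morphologyEx(m,cv2.MORPH_OPEN,np.ones((2,2)))
    c=max(cv2.findContours(m,0,1)[0],key=cv2.contourArea); h=cv2.convexHull(c)[:,0]+[x0,y0]
    P=np.array([on(n,u,v,.008)[:2] for u,v in h])*1000; 
    A=np.c_[2*P,np.ones(len(P))]; s_=np.linalg.lstsq(A,(P**2).sum(1),rcond=None)[0]
    print(n,s,s_[:2].round(1),"r",np.sqrt(s_[2]+s_[0]**2+s_[1]**2).round(1),P.min(0).round(),P.max(0).round())
dc=np.array([.5735,-.201])
for p,z in(((392.5,224),.06),((394.5,221.3),.068),((393,223),.066)):
    d=on("top",*p,z)[:2]-dc; print("fin",np.degrees(np.arctan2(d[1],d[0])),np.linalg.norm(d))
print("tip",on("top",403,213.5,.091), "block",on("top",160+585/2.6,190+108/2.6,.03))
```

```text
bench [177 196 208] [162 173 180] disc [226 223 223] [187 184 186] [134 139 140]
top 12 [546.9   5.7] r 45.0 [502. -38.] [591.  50.]
top 18 [546.4   6.1] r 45.9 [502. -38.] [591.  50.]
top 24 [546.5   6.2] r 46.8 [500. -41.] [591.  53.]
side 12 [560.2 -51.2] r 97.0 [ 495. -152.] [643.  56.]
side 18 [552.  -38.5] r 104.0 [ 492. -152.] [643.  79.]
side 24 [577.1 -33.7] r 115.2 [ 492. -152.] [643.  86.]
fin 134.07532407911256 0.027732304976807717
fin 130.07591904820134 0.021354569381871094
fin 131.6796575742011 0.026531546703142523
tip [ 0.57524434 -0.20127934  0.091     ] block [ 0.53935638 -0.16741682  0.03      ]
```

Run:
```python
from h import *
f=lambda u,v:on("side",265+u/3.9,135+(v-195)/3.9,.064)[:2]
for p,q in(((160,440),(200,459)),((186,410),(220,429))):
    A,B=f(*p),f(*q); d=B-A; print(A.round(4),B.round(4),np.degrees(np.arctan2(d[1],d[0])),np.linalg.norm(d),((A+B)/2).round(4))
g=lambda u,v:on("side",265+u/3.9,135+(v-195)/3.9,.091)
print("tip side",g(206,222))
# start-> above carousel, tool axes
s=arm.get_state(); from scipy.spatial.transform import Rotation as Ro
R=Ro.from_euler("xyz",s["ee_rot"]).as_matrix(); print("tool shift for target z .20 /.08:",(R.T@(np.array([.5465,.006,.18])-s["eef_pos"])/.08).round(2))
```

```text
[0.5671 0.0114] [0.5379 0.0238] 157.03414581491782 0.03179853769180925 [0.5525 0.0176]
[ 0.5555 -0.0219] [ 0.5298 -0.0081] 151.71308411949744 0.029184689881271347 [ 0.5427 -0.015 ]
tip side [ 0.57370986 -0.19842246  0.091     ]
tool shift for target z .20 /.08: [6.58 6.6  0.58]
```

```bash
python3 -m handwheel '[[[1,1,0,0,0,0,0],[1,1,0,0,0,0,0],[1,1,0,0,0,0,0]]]' 20 && python3 -m handwheel '[[[1,1,0,0,0,0,0],[1,1,0,0,0,0,0],[1,1,0,0,0,0,0]]]' && python3 -m handwheel '[[[1,1,0,0,0,0,0],[1,1,0,0,0,0,0],[1,1,0,0,0,0,0]]]'
```

```text
t: 0.48
eef_pos: [0.2315, 0.5517, 0.227]
ee_rot: [3.141, 0.0, -0.262]
force: [-0.2, 0.2, 0.4]
width: 0.0876
gripper_force: 0.0
t: 0.85
eef_pos: [0.2878, 0.4545, 0.2268]
ee_rot: [3.142, 0.0, -0.262]
force: [0.0, 1.4, 0.6]
width: 0.0874
gripper_force: 0.0
t: 1.23
eef_pos: [0.3445, 0.3573, 0.2266]
ee_rot: [3.142, 0.0, -0.262]
force: [-0.4, -0.0, -0.1]
width: 0.0878
gripper_force: 0.0
```

```bash
python3 -m handwheel '[[[1,1,0,0,0,0,0],[1,1,0,0,0,0,0],[1,1,0,0,0,0,0]]]' && python3 -m handwheel '[[[1,1,0,0,0,0,0],[1,1,0,0,0,0,0],[1,1,0,0,0,0,0]]]' && python3 -m handwheel '[[[1,1,0,0,0,0,0],[1,1,0,0,0,0,0],[1,1,0,0,0,0,0]]]' && python3 -m handwheel '[[[0.5,0.6,0.5,0,0,0.25,0],[0.5,0.6,0.5,0,0,0.25,0],[0.5,0.6,0.5,0,0,0.25,0]]]'
python3 - <<'E'
from h import *; import cv2
b=cams.grab_frame("side");a=cams.grab_frame("top");cv2.imwrite("pics/s1.png",b);cv2.imwrite("pics/t1.png",a)
cv2.imwrite("pics/z1.png",np.hstack([cv2.resize(b[110:240,250:360],(400,473),interpolation=2),cv2.resize(a[190:320,260:370],(400,473),interpolation=2)]))
E
```

```text
t: 1.6
eef_pos: [0.4014, 0.2599, 0.2265]
ee_rot: [3.141, 0.0, -0.262]
force: [-0.7, 0.7, 0.3]
width: 0.0878
gripper_force: 0.0
t: 1.98
eef_pos: [0.4583, 0.1624, 0.2263]
ee_rot: [3.141, 0.0, -0.262]
force: [-0.3, 0.3, -0.4]
width: 0.0875
gripper_force: 0.0
t: 2.35
eef_pos: [0.5152, 0.0648, 0.226]
ee_rot: [3.141, 0.001, -0.262]
force: [1.0, 0.5, -0.2]
width: 0.0876
gripper_force: 0.0
t: 2.72
eef_pos: [0.5403, 0.0095, 0.186]
ee_rot: [3.141, 0.001, -0.384]
force: [0.3, 0.1, -0.3]
width: 0.0876
gripper_force: 0.0
```

View pics/z1.png

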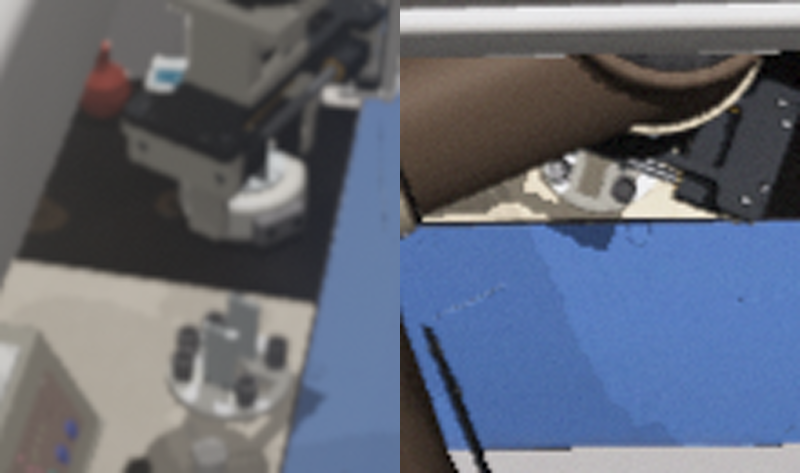

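The keyed carousel lies below the gripper and nothing is in the way: side view about (308,210), tool above it. Going down.

```bash
python3 -m handwheel '[[[0.1,0.03,0.6,0,0,0,0],[0.1,0.03,1,0,0,0,0],[0.1,0.03,1,0,0,0,0]]]' && python3 -m handwheel '[[[0,0,0.3,0,0,0,0],[0,0,0.6,0,0,0,0],[0,0,0.95,0,0,0,0],[0,0,0.95,0,0,0,0]]]'
python3 - <<'E'
from h import *; import cv2
b=cams.grab_frame("side");a=cams.grab_frame("top")
cv2.imwrite("pics/z2.png",np.hstack([cv2.resize(b[110:260,240:370],(400,462),interpolation=2),cv2.resize(a[190:320,260:370],(400,462),interpolation=2)]))
E
```

```text
t: 3.2
eef_pos: [0.5455, 0.0041, 0.1055]
ee_rot: [3.14, 0.003, -0.383]
force: [-0.5, 0.2, 1.2]
width: 0.0879
gripper_force: 0.0
t: 3.7
eef_pos: [0.5468, 0.0039, 0.031]
ee_rot: [3.141, 0.001, -0.384]
force: [-0.7, 0.5, 0.5]
width: 0.0877
gripper_force: 0.0
```

View pics/z2.png

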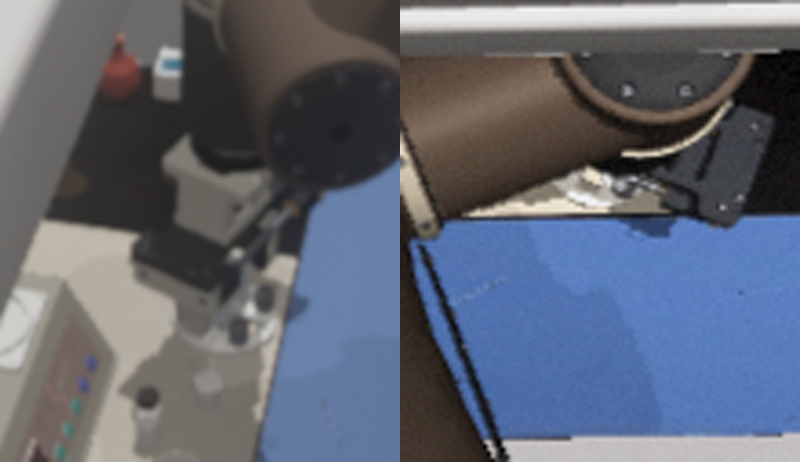

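The fingers straddle the lugs and there is no contact force. Closing.

```bash
python3 -m handwheel '[[[0,0,0,0,0,0,255],[0,0,0,0,0,0,255],[0,0,0,0,0,0,255],[0,0,0,0,0,0,255],[0,0,0,0,0,0,255]]]' 35 && python3 -m handwheel '[[[0,0,0,0,0,0,255],[0,0,0,0,0,0,255],[0,0,0,0,0,0,255]]]'
```

```text
t: 4.42
eef_pos: [0.5471, 0.0033, 0.0306]
ee_rot: [-3.141, -0.0, -0.385]
force: [1.8, 0.9, 0.2]
width: 0.0434
gripper_force: 0.4
t: 4.8
eef_pos: [0.547, 0.0033, 0.0306]
ee_rot: [-3.141, -0.0, -0.385]
force: [0.9, 0.0, 1.6]
width: 0.0426
gripper_force: 34.3
```

```bash
python3 -m handwheel '[[[0,0,-0.3,0,0,0,255],[0,0,-0.6,0,0,0,255],[0,0,-1,0,0,0,255],[0,0,-1,0,0,0,255]]]' && python3 -m handwheel '[[[0,0,-0.5,0,0,0,255],[0,0.3,-0.5,0,0,0,255],[0.3,0.7,-0.5,0,0,0,255],[0.5,1,-0.5,0,0,0,255],[0.5,1,-0.5,0,0,0,255]]]' && python3 -m handwheel '[[[0.4,0.5,0,0,0,0.3,255],[0.6,0.8,0,0,0,0.6,255],[0.77,1,0,0,0,0.87,255],[0.77,1,0,0,0,0.87,255],[0.77,1,0,0,0,0.87,255]]]'
```

```text
t: 5.3
eef_pos: [0.548, 0.0035, 0.1126]
ee_rot: [-3.139, -0.003, -0.385]
force: [0.6, 0.0, -2.3]
width: 0.0425
gripper_force: 34.4
t: 5.92
eef_pos: [0.5524, -0.0881, 0.1485]
ee_rot: [3.14, 0.003, -0.388]
force: [-0.9, 0.0, -2.0]
width: 0.0418
gripper_force: 34.4
t: 6.55
eef_pos: [0.58, -0.1827, 0.1495]
ee_rot: [3.141, 0.002, -0.818]
force: [-0.3, 0.9, -1.9]
width: 0.0425
gripper_force: 34.4
```

Run:
```python
from h import *; import cv2
b=cams.grab_frame("side");a=cams.grab_frame("top");cv2.imwrite("pics/s3.png",b);cv2.imwrite("pics/t3.png",a)
cv2.imwrite("pics/z3.png",np.hstack([cv2.resize(b[80:190,265:360],(400,463),interpolation=2),cv2.resize(a[190:285,360:442],(400,463),interpolation=2)]))
s=arm.get_state()["eef_pos"];c=s+[0,0,-.029];print(px("side",s),px("top",s),px("side",c),px("top",c))
```

```text
[315.41959609 127.55195609] [400.38854977 207.31818581] [314.96607321 136.18265005] [397.74008257 209.42114647]
```

View pics/z3.png

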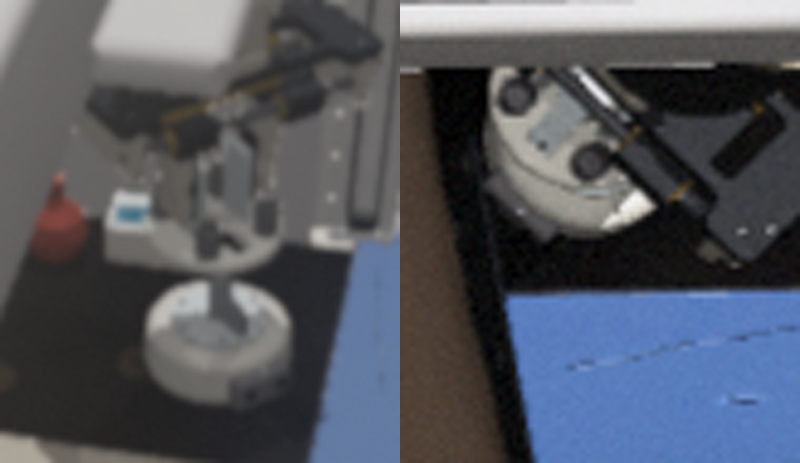

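```bash
python3 - <<'E'
from h import *
s=arm.get_state();c=s["eef_pos"]+[0,0,-.0298];y=s["ee_rot"][2]+np.pi
T=np.linspace(0,2*np.pi,180)
z=lambda p:((np.array(p)-[265,80])*[4.21,4.21]).round()
zt=lambda p:((np.array(p)-[360,190])*4.875).round()
rim=lambda c,r,h:np.array([px("side",c+[r*np.cos(t),r*np.sin(t),h]) for t in T])
for h in(0,.008):
    r=rim(c,.046,h);print("rim R",z(r[r[:,0].argmax()]),"B",z(r[r[:,1].argmax()]),"L",z(r[r[:,0].argmin()]))
D=np.array([.5735,-.2015,0])
for nm,zz,n in(("side",z,0),("top",zt,0)):
  P=lambda o,yy,pts:[zz(px(nm,o+[a*np.cos(yy)-b*np.sin(yy),a*np.sin(yy)+b*np.cos(yy),h])).tolist() for a,b,h in pts]
  print(nm,"slot end corners",P(c,y,[(.036,.008,.008),(.036,-.008,.008)]),"lug tops",P(c,y,[(x,b,.064) for b in(.021,-.021) for x in(-.013,.013)]))
  # five wells
  print("fin end",P(D,np.radians(133),[(.03,.004,.046),(.03,-.004,.046),(.03,0,.068),(.03,.004,.057),(.03,-.004,.057)]),"tip",P(D,0,[(0,0,.091)]),"disc",P(D,0,[(.046,0,.046),(-.046,0,.046),(0,.046,.046),(0,-.046,.046)]))
E
python3 - <<'E'
import cv2,numpy as np
a=cv2.imread("pics/s3.png"); g=cv2.resize(a[118:168,292:342],(600,600),interpolation=2); cv2.imwrite("pics/z4.png",g)
E
```

```text
rim R [280. 240.] B [213. 279.] L [141. 237.]
rim R [280. 230.] B [214. 269.] L [141. 227.]
side slot end corners [[251.0, 252.0], [231.0, 259.0]] lug tops [[231.0, 137.0], [253.0, 156.0], [176.0, 155.0], [198.0, 175.0]]
fin end [[249.0, 332.0], [239.0, 336.0], [246.0, 308.0], [250.0, 319.0], [240.0, 323.0]] tip [[223.0, 258.0]] disc [[155.0, 302.0], [286.0, 320.0], [209.0, 351.0], [232.0, 272.0]]
top slot end corners [[147.0, 155.0], [123.0, 132.0]] lug tops [[266.0, 85.0], [226.0, 123.0], [200.0, 20.0], [160.0, 59.0]]
fin end [[156.0, 177.0], [145.0, 166.0], [159.0, 166.0], [160.0, 174.0], [149.0, 163.0]] tip [[210.0, 118.0]] disc [[186.0, 44.0], [195.0, 220.0], [101.0, 133.0], [280.0, 130.0]]
```

View pics/z4.png

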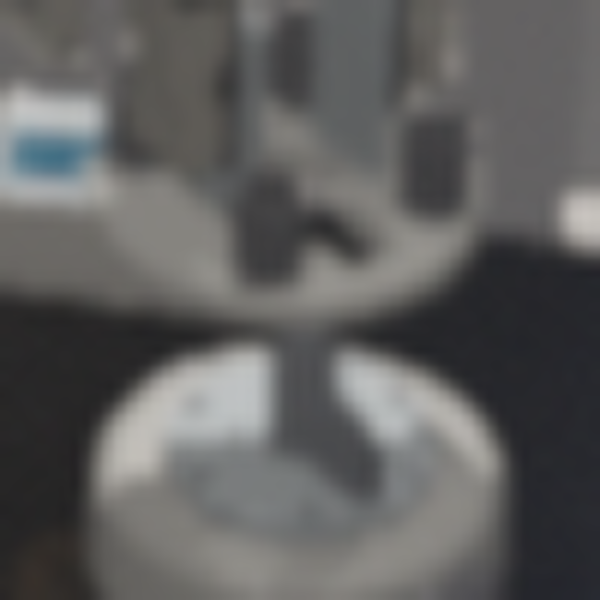

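In the side view the keyway end is at about (322,139) and the fin end at about (323,159), so the yaw looks right. I'll measure where the held carousel sits in the tool from the top view.

Run:
```python
from h import *; import cv2
a=cv2.imread("pics/t3.png").astype(int)
np.set_printoptions(linewidth=220)
s=arm.get_state();c=s["eef_pos"]+[0,0,-.0306];y=s["ee_rot"][2]+np.pi
P=lambda a_,b,h:px("top",c+[a_*np.cos(y)-b*np.sin(y),a_*np.sin(y)+b*np.cos(y),h]).round(1)
for t in(-42,42): print("well pred",P(.0355*np.cos(np.radians(t)),.0355*np.sin(np.radians(t)),.03))
print("slot",P(.036,.008,.008),P(.036,-.008,.008),"rim at keyway",P(.046,0,.008))
print("gray");print(a[203:232,376:406].max(2));print("blue-red");print((a[203:232,376:406,0]-a[203:232,376:406,2]))
```

```text
well pred [385.  207.9]
well pred [399.8 222.5]
slot [390.1 221.9] [385.2 217.1] rim at keyway [384.7 222.4]
gray
[[ 70  69  73  87 101 106 103  89  76  69  71  72  87  79  72  77  79  74  78  98 113  87  70  77  79  80  97  99  99 102]
 [  0   7  38 118 164 171 169 124  52  18  20  45 102  71  35  61  67  56  75 129 172 129  51  49  76  91  56  17  19  12]
 [  4   5  60 149 167 146 137 112  66  29  39  90  92  69  51  41  58  69  53  72 114 190 139  51  54  79  73  47  19  13]
 [  7   1  86 155 151 107  77  52  40  31  54  89  78  73  73  69  50  59  64  58  67 200 217 142  53  49  77  72  43  18]
 [  4  13  98 159 134  80  53  54  52  39  35  58  70  78  94 123  94  59  56  73  58  71 207 219 142  47  54  80  70  42]
 [  0  16  95 155  96  65  78  79  80  61  45  40  92 116 140 145 136 103  61  47  66  61 107 213 220 139  52  52  78  69]
 [  1  11  90 128  79  65  82  78  84  79  53  36 111 142 147 143 128 133 103  64  51  68  57 111 215 221 143  52  52  69]
 [  5   9  86 107  60  47  72  79  79  78  55  59 131 157 150 147 139 139 137 111  68  55  69  63 113 213 212 119  40  52]
 [
[... 5458 characters left out ...]
-12 -13  -9  -9  -8  -8 -10 -11 -12 -13 -10  -5  -2  -4  -2  -6  -5 -10 -10 -12  -6]
 [  6  -1   1   1  -1  -2  -3  -6 -11  -9  -9 -10  -9  -6  -8 -10 -11 -12 -11  -9  -8  -5  -3  -4 -10 -10  -6  -7  -6  -1]
 [  5   4   1   0   0   0  -2  -9  -9 -10 -11 -10 -10 -12 -10 -12 -10  -7  -6  -6  -6  -6  -3  -3  -5  -4  -1   4   3   4]
 [  3   3   4   3   1   1   3  -3  -7 -10  -9 -11 -11 -13 -12  -8 -12  -9 -11  -4  -3   4   5   6   7   6   5   2  -1  -6]
 [  4   6  -2   1   1  -1  -1  -2  -2  -6 -10 -12 -10 -10 -11 -11 -11 -13 -13 -10  -9 -12  -6  -4  -6  -5  -9  -8  -9  -9]
 [  1   7  -2   2   1   1   1   1  -2  -4  -7  -7  -8 -12 -13 -10 -11 -11 -11 -10  -9 -12 -11 -11 -14 -12  -8  -7 -10  -6]]
```

```bash
python3 -m handwheel '[[[0.09,0.19,0,0,0,0,255],[0.09,0.19,0.15,0,0,0,255],[0.09,0.19,0.29,0,0,0,255],[0.09,0.19,0.29,0,0,0,255]]]'
python3 - <<'E'
from h import *; import cv2
b=cams.grab_frame("side");a=cams.grab_frame("top");cv2.imwrite("pics/s5.png",b);cv2.imwrite("pics/t5.png",a)
cv2.imwrite("pics/z5.png",np.hstack([cv2.resize(b[115:175,290:345],(460,502),interpolation=2),cv2.resize(a[198:238,376:406],(340,502),interpolation=2)]))
s=arm.get_state();print(s["eef_pos"],s["ee_rot"])
E
```

```text
t: 7.15
eef_pos: [0.5738, -0.1986, 0.1258]
ee_rot: [3.14, 0.002, -0.82]
force: [-0.1, 0.5, -2.5]
width: 0.0423
gripper_force: 34.4
[ 0.5747774  -0.19874622  0.12712889] [ 3.14113852e+00  2.74824467e-04 -8.19458336e-01]
```

View pics/z5.png

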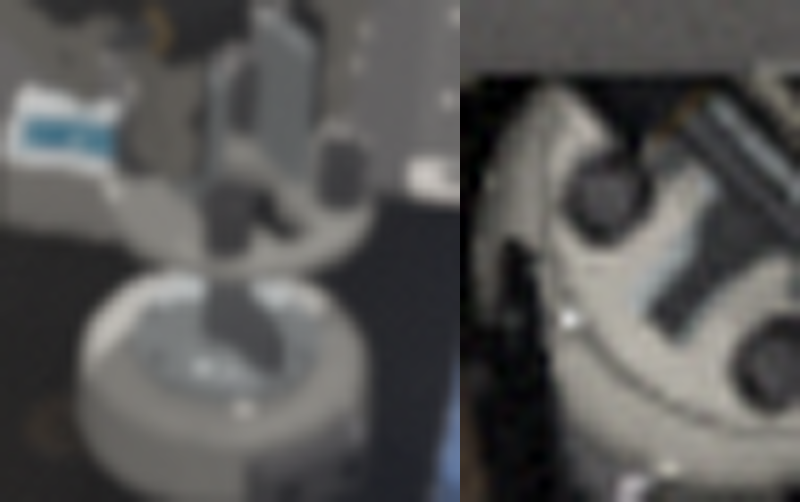

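The top view looks through the slot. The dark fin shows inside it at about (394,223), and the slot end corners are at about (391.7,222) and (396.3,225.5). I'll compute the lateral offset.

Run:
```python
from h import *; import cv2
a=cv2.imread("pics/t5.png").astype(int)
np.set_printoptions(linewidth=220)
print("cols 388-402 rows 214-227");print(a[214:228,388:403].max(2))
print((a[214:228,388:403,0]-a[214:228,388:403,2]))
s=arm.get_state();c=s["eef_pos"]+[0,0,-.0306];y=s["ee_rot"][2]+np.pi;print(c,y)
P=lambda a_,b,h:px("top",c+[a_*np.cos(y)-b*np.sin(y),a_*np.sin(y)+b*np.cos(y),h]).round(1)
print("slot pred",P(.036,.008,.008),P(.036,-.008,.008),"@.02",P(.02,.008,.008),P(.02,-.008,.008))
D=np.array([c[0],c[1],0]);Q=lambda a_,b,h:px("top",D+[a_*np.cos(y)-b*np.sin(y),a_*np.sin(y)+b*np.cos(y),h]).round(1)
print("fin if aligned: ridge",Q(.03,0,.068),Q(.02,0,.068),"eaves",Q(.03,.004,.057),Q(.03,-.004,.057),Q(.02,.004,.057),Q(.02,-.004,.057))
```

```text
cols 388-402 rows 214-227
[[ 75  74  77  45  60 131 170 158 144 104  65  56  48  45  44]
 [ 65  68  62  66 101 159 175 170 128  76  56  56  58  54  50]
 [ 37  60  77 124 164 176 172 153 114  65  53  57  58  55  47]
 [ 81  94 136 166 175 171 155 143 111  63  53  51  53  53  52]
 [172 173 173 172 173 168 159 141  95  54  55  54  51  54  76]
 [169 176 174 174 166 157 136 101  64  57  47  57  64  95 136]
 [175 173 172 170 164 141 100  66  52  55  59  88 118 140 150]
 [174 175 170 165 147 106  66  54  51  62 103 128 144 148 144]
 [173 174 171 166 122  61  56  59  66 104 132 145 150 146 139]
 [165 176 177 166 119  72  55  57 100 131 161 161 151 139 110]
 [152 171 179 175 175 131  76  89 124 162 171 172 147 101  65]
 [123 163 177 182 179 174 140 130 152 167 173 168 106  62  57]
 [119 130 165 180 178 180 177 173 174 173 171 144  80  58  72]
 [145 123 123 155 170 176 174 174 174 171 174 127  62  57  74]]
[[  3  -1   1  -1  -1  -8 -12 -12  -7  -2   1   0   2  -1   1]
 [  3   0  -2  -1  -4 -11 -13 -11  -2   4   4   2   2   4   2]
 [  0   2   1  -8 -13 -10  -8  -1   6   3   6   1   3   1   0]
 [
[... 231 characters left out ...]
1   2  -4  -7 -11]
 [-13 -12  -6   3   5   5   4   2   3   5   3  -2 -11  -8 -11]
 [-12 -11  -9   3   5   3   4   3   3   5  -4  -6 -10 -11  -8]
 [-11 -12 -13 -10  -6   0   2   2   5  -4 -11 -10 -14  -7  -7]
 [ -9 -13 -14 -13 -12  -8  -3   3   1  -9 -10 -11 -10  -5  -2]
 [ -8 -12 -11 -12 -14 -12  -8  -1  -8 -12 -12 -11  -7  -3   4]
 [ -8 -10 -10 -12 -13 -13 -12 -12 -14 -12 -10  -7  -7   0  -1]
 [ -9 -11  -9 -12 -10 -12 -12 -10 -12 -10 -10  -9  -1  -3  -2]]
[ 0.5747774  -0.19874622  0.09652889] 2.3221343173237825
slot pred [395.1 225.5] [390.3 220.7] @.02 [399.8 220.9] [395.  216.2]
fin if aligned: ridge [391.4 223.5] [394.3 220.8] eaves [391.7 225.3] [389.4 223. ] [394.5 222.5] [392.2 220.3]
```

Per the top camera, the fin sits about 2.5 mm towards tool +y of the slot's middle. I'll shift that much, then lower in stages while watching the force.

```bash
python3 -m handwheel '[[[0.01,0.03,0,0,0,0,255],[0.01,0.03,0.07,0,0,0,255],[0.01,0.03,0.14,0,0,0,255],[0.01,0.03,0.22,0,0,0,255],[0.01,0.03,0.22,0,0,0,255]]]' && python3 -m handwheel '[[[0,0,0.06,0,0,0,255],[0,0,0.12,0,0,0,255],[0,0,0.15,0,0,0,255],[0,0,0.15,0,0,0,255]]]'
```

```text
t: 7.88
eef_pos: [0.573, -0.201, 0.1089]
ee_rot: [3.141, 0.001, -0.82]
force: [-0.0, -0.2, -1.4]
width: 0.0421
gripper_force: 34.4
t: 8.38
eef_pos: [0.5734, -0.201, 0.0975]
ee_rot: [3.141, 0.0, -0.82]
force: [0.1, -1.1, -1.9]
width: 0.0422
gripper_force: 34.4
```

```bash
python3 -m handwheel '[[[0,0,0.04,0,0,0,255],[0,0,0.08,0,0,0,255],[0,0,0.12,0,0,0,255],[0,0,0.12,0,0,0,255]]]' && python3 -m handwheel '[[[0,0,0.04,0,0,0,255],[0,0,0.08,0,0,0,255],[0,0,0.1,0,0,0,255],[0,0,0.1,0,0,0,255]]]'
```

```text
t: 8.88
eef_pos: [0.5744, -0.2018, 0.0883]
ee_rot: [-3.141, -0.002, -0.82]
force: [2.8, -5.7, -3.1]
width: 0.0423
gripper_force: 34.4
t: 9.38
eef_pos: [0.5746, -0.2019, 0.0805]
ee_rot: [-3.141, -0.002, -0.82]
force: [3.5, -5.9, -1.8]
width: 0.0422
gripper_force: 34.4
```

```bash
python3 -m handwheel '[[[0.03,0,0,0,0,0,255],[0.03,0,0,0,0,0,255],[0.03,0,0,0,0,0,255]]]'
```

```text
t: 9.75
eef_pos: [0.5748, -0.2026, 0.0798]
ee_rot: [3.141, 0.001, -0.82]
force: [0.4, -0.7, -2.1]
width: 0.0421
gripper_force: 34.4
```

```bash
python3 -m handwheel '[[[0.015,0,0,0,0,0,255],[0.015,0,0.02,0,0,0,255],[0.015,0,0.035,0,0,0,255],[0.015,0,0.035,0,0,0,255]]]' && python3 -m handwheel '[[[0,0,0.012,0,0,0,255],[0,0,0.012,0,0,0,255],[0,0,0.012,0,0,0,255]]]'
```

```text
t: 10.25
eef_pos: [0.5759, -0.2036, 0.0772]
ee_rot: [3.141, 0.0, -0.82]
force: [-0.1, -0.5, -2.2]
width: 0.0427
gripper_force: 34.4
t: 10.62
eef_pos: [0.576, -0.2037, 0.0764]
ee_rot: [-3.142, -0.0, -0.82]
force: [-0.0, -0.2, -1.1]
width: 0.0424
gripper_force: 34.4
```

```bash
python3 -m handwheel '[[[0,0,0.012,0,0,0,255],[0,0,0.012,0,0,0,255],[0,0,0.012,0,0,0,255]]]'; python3 -m handwheel '[[[0,0,0.012,0,0,0,255],[0,0,0.012,0,0,0,255],[0,0,0.012,0,0,0,255]]]'
```

```text
t: 11.0
eef_pos: [0.576, -0.2037, 0.0754]
ee_rot: [-3.142, 0.0, -0.82]
force: [0.0, 0.9, -1.4]
width: 0.0422
gripper_force: 34.4
t: 11.38
eef_pos: [0.576, -0.2037, 0.0745]
ee_rot: [3.142, 0.0, -0.82]
force: [-0.6, -0.7, -1.4]
width: 0.0424
gripper_force: 34.4
```

```bash
for i in 1; do python3 -m handwheel '[[[0,0,0.012,0,0,0,255],[0,0,0.012,0,0,0,255],[0,0,0.012,0,0,0,255]]]'; done; python3 -m handwheel '[[[0,0,0.012,0,0,0,255],[0,0,0.012,0,0,0,255],[0,0,0.012,0,0,0,255]]]'
python3 - <<'E'
from h import *; import cv2
b=cams.grab_frame("side");cv2.imwrite("pics/s6.png",b);cv2.imwrite("pics/z6.png",cv2.resize(b[115:175,290:345],(550,600),interpolation=2))
E
```

```text
t: 11.75
eef_pos: [0.576, -0.2037, 0.0735]
ee_rot: [3.142, 0.0, -0.82]
force: [-0.0, 0.7, -2.7]
width: 0.0422
gripper_force: 34.4
t: 12.12
eef_pos: [0.576, -0.2037, 0.0725]
ee_rot: [3.142, 0.0, -0.82]
force: [0.9, 0.5, -2.1]
width: 0.0425
gripper_force: 34.4
```

```bash
python3 -m handwheel '[[[0,0,0.012,0,0,0,255],[0,0,0.012,0,0,0,255],[0,0,0.012,0,0,0,255]]]'; python3 -m handwheel '[[[0,0,0.012,0,0,0,255],[0,0,0.012,0,0,0,255],[0,0,0.012,0,0,0,255]]]'
```

```text
t: 12.55
eef_pos: [0.576, -0.2037, 0.0716]
ee_rot: [3.142, 0.0, -0.82]
force: [-0.3, -0.1, -2.4]
width: 0.0425
gripper_force: 34.4
t: 12.92
eef_pos: [0.576, -0.2037, 0.0707]
ee_rot: [3.142, -0.0, -0.82]
force: [-0.0, -0.0, -2.3]
width: 0.0422
gripper_force: 34.4
```

View pics/z6.png

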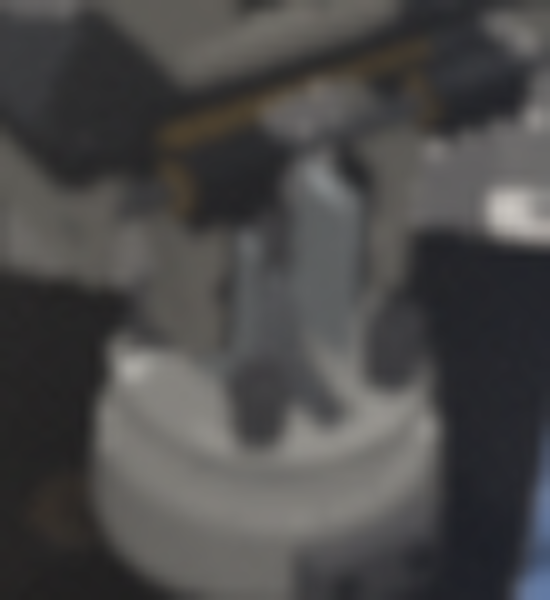

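The carousel sits over the spindle with the key in its slot, just above home: the disc rim is around (317,160) with a thin shadow under it. I'll keep lowering until the force shows contact.

```bash
python3 -m handwheel '[[[0,0,0.012,0,0,0,255],[0,0,0.012,0,0,0,255],[0,0,0.012,0,0,0,255]]]'|egrep 'pos|force'; python3 -m handwheel '[[[0,0,0.012,0,0,0,255],[0,0,0.012,0,0,0,255],[0,0,0.012,0,0,0,255]]]'|egrep 'pos|force'
```

```text
eef_pos: [0.576, -0.2037, 0.0697]
force: [-0.8, -0.3, -2.6]
gripper_force: 34.4
eef_pos: [0.576, -0.2037, 0.0687]
force: [0.2, -0.6, -2.0]
gripper_force: 34.4
```

```bash
python3 -m handwheel '[[[0,0,0.012,0,0,0,255],[0,0,0.012,0,0,0,255],[0,0,0.012,0,0,0,255]]]'|egrep 'pos|force'; python3 -m handwheel '[[[0,0,0.012,0,0,0,255],[0,0,0.012,0,0,0,255],[0,0,0.012,0,0,0,255]]]'|egrep 'pos|force'
python3 - <<'E'
from h import *; import cv2
b=cams.grab_frame("side");cv2.imwrite("pics/s7.png",b)
for n in("s6","s7"):
    g=cv2.imread(f"pics/{n}.png").max(2).astype(int); print(n); print(g[146:176,[311,313,315,317,319]].T)
E
```

```text
eef_pos: [0.576, -0.2037, 0.0677]
force: [0.3, -0.2, -0.7]
gripper_force: 34.4
eef_pos: [0.576, -0.2037, 0.0668]
force: [0.4, -0.3, -1.5]
gripper_force: 34.4
s6
[[ 87  88  88  86  89  96 105 117 126 130 132 137 143 141 126 114 118 123
  128 130 126 118 111 108 108 107 105 103  92  68]
 [ 78  78  81  84  86  83  76  70  73  82  86  90 103 117 122 118 114 120
  125 128 126 122 114 109 107 108 107 105  97  73]
 [ 90  88  88  86  81  70  65  65  65  63  62  62  66  85 109 116 113 117
  124 127 130 127 117 109 107 107 108 105  98  78]
 [ 84  83  82  81  77  70  66  66  66  65  66  68  79 102 120 119 112 116
  124 128 131 129 119 110 108 107 106 105  99  79]
 [ 87  84  83  82  82  78  76  75  77  92 115 129 138 144 139 125 114 117
  124 129 134 132 118 104  91  84  80  79  76  66]]
s7
[[ 82  86  87  88  87  85  88  98 110 122 128 130 131 135 142 137 124 120
  125 129 127 118 111 108 107 106 106 104  92  68]
 [ 75  77  81  84  84  85  86  83  76  77  83  85  83  87 107 126 127 119
  121 127 128 122 114 108 107 107 107 106  97  74]
 [ 89  88  88  88  87  82  74  66  64  65  65  62  62  63  76 106 120 118
  120 127 130 127 117 109 107 107 107 105  97  79]
 [ 83  83  82  81  80  78  73  67  66  67  66  64  65  71  89 118 127 120
  120 127 131 129 120 110 108 107 106 105  98  79]
 [ 85  81  81  81  82  81  79  77  75  73  75  91 116 132 140 143 135 121
  120 126 130 127 118 104  92  84  81  79  75  65]]
```

Run:
```python
from h import *
T=np.linspace(0,2*np.pi,720)
def rim(c,r,z): q=np.array([px("side",[c[0]+r*np.cos(t),c[1]+r*np.sin(t),z]) for t in T]); return q[q[:,1].argmax()].round(1),q[:,0].min().round(1),q[:,0].max().round(1)
for nm,c,r,zs in(("s5 top/bot",(.5748,-.1987),.046,(.1045,.0965)),("s7 TCP nominal",(.576,-.2037),.046,(.0442,.0362)),("s7 if home",(.576,-.2037),.046,(.054,.046)),("housing r52",(.576,-.2037),.052,(.046,.04,.03,.0)),("fl",(.5735,-.201),.052,(.046,.0))):
    for z in zs: print(nm,z,rim(c,r,z))
import cv2
g=cv2.imread("pics/s5.png").max(2).astype(int);print(g[136:180,[313,316,319]].T)
# on-bench carousel & drive housing in first side picture
g=cv2.imread("pics/side0.png").max(2).astype(int);print(g[150:180,[311,315]].T);print(g[205:230,[312,316,320]].T)
print("bench car",rim((.547,.0045),.046,.008),rim((.547,.0045),.046,0))
```

```text
s5 top/bot 0.1045 (array([318.5, 147.8]), np.float64(301.5), np.float64(333.9))
s5 top/bot 0.0965 (array([318.3, 150.1]), np.float64(301.4), np.float64(333.7))
s7 TCP nominal 0.0442 (array([317.4, 163.6]), np.float64(300.9), np.float64(332.3))
s7 TCP nominal 0.0362 (array([317.2, 165.8]), np.float64(300.9), np.float64(332.1))Traceback (most recent call last):
  File "<stdin>", line 5, in <module>
  File "<stdin>", line 3, in rim
  File "h.py", line 9, in px
    i=cams.camera_info(n); p=i["camera_matrix"]@(i["R"]@np.asarray(X,float)+i["t"]); return p[:2]/p[2]
ValueError: time passes only in moves, steps and waits
```

```bash
sed -i 's/^def ray/import functools\nclass _C:\n    grab_frame=staticmethod(cams.grab_frame); camera_info=staticmethod(functools.lru_cache(cams.camera_info))\ncams=_C\ndef ray/' h.py
python3 - <<'E'
from h import *
T=np.linspace(0,2*np.pi,360)
def rim(c,r,z): q=np.array([px("side",[c[0]+r*np.cos(t),c[1]+r*np.sin(t),z]) for t in T]); return q[q[:,1].argmax()].round(1),q[:,0].min().round(1),q[:,0].max().round(1)
for nm,c,r,zs in(("s7 if home",(.576,-.2037),.046,(.054,.046)),("housing r52",(.576,-.2037),.052,(.046,.04,.0)),("fl",(.5735,-.201),.052,(.046,.0))):
    for z in zs: print(nm,z,rim(c,r,z))
import cv2
g=cv2.imread("pics/s5.png").max(2).astype(int);print(g[140:180,[316,319]].T)
g=cv2.imread("pics/side0.png").max(2).astype(int);print("drive from row 150");print(g[150:180,[311,315]].T);print("bench car from row 205");print(g[205:230,[312,316]].T)
print("bench car",rim((.547,.0045),.046,.008),rim((.547,.0045),.046,0))
E
```

```text
s7 if home 0.054 (array([317.4, 160.9]), np.float64(301.0), np.float64(332.5))
s7 if home 0.046 (array([317.3, 163.1]), np.float64(300.9), np.float64(332.4))
housing r52 0.046 (array([317.4, 164.4]), np.float64(298.9), np.float64(334.4))
housing r52 0.04 (array([317.3, 166.1]), np.float64(298.9), np.float64(334.3))
housing r52 0.0 (array([316.6, 176.7]), np.float64(298.6), np.float64(333.3))
fl 0.046 (array([318.1, 165.2]), np.float64(299.5), np.float64(335.1))
fl 0.0 (array([317.3, 177.5]), np.float64(299.2), np.float64(334.0))
[[ 65  63  62  62  65  84 110 117 103  87  81  80  80  79  80  89 110 128
  140 144 138 123 113 117 124 128 131 128 119 110 107 107 107 105  99  79
   54  39  37  36]
 [ 62  63  71  78  90 114 132 130 114 103  93  83  79  77  78  77  80  91
  111 130 135 127 128 152 153 139 137 133 119 103  92  84  81  80  75  66
   52  41  37  37]]
drive from row 150
[[200 201 200 200 200 200 201 201 201 195 171 147 169 193 199 193 173 141
  116 106 105 105 104 101  91  69  47  41  41  42]
 [ 96  97  93  91  92 105 141 179 196 200 196 172 148 174 195 198 187 163
  131 109 104 106 105 103  96  79  56  44  41  43]]
bench car from row 205
[[102 101 101 101 101 101 100 101 102 100  96  98 119 142 153 163 182 191
  179 146 131 155 174 178 178]
 [101 101 105 112 114 111 108 105  92  77  75  77  75  70  69  71  88 116
  129 124 126 152 171 177 178]]
bench car (array([313.9, 224.8]), np.float64(296.1), np.float64(330.4)) (array([313.7, 226.9]), np.float64(296.1), np.float64(330.2))
```

Both the bench carousel and the drive base appear about 1.6 px high in the side view, so that view is biased. The tip triangulation also puts the drive a few mm low. I'll continue down until contact.

```bash
python3 -m handwheel '[[[0,0,0.012,0,0,0,255],[0,0,0.012,0,0,0,255],[0,0,0.012,0,0,0,255]]]'|egrep 'pos|force'; python3 -m handwheel '[[[0,0,0.012,0,0,0,255],[0,0,0.012,0,0,0,255],[0,0,0.012,0,0,0,255]]]'|egrep 'pos|force'
```

```text
eef_pos: [0.576, -0.2037, 0.0658]
force: [0.2, 0.3, -1.8]
gripper_force: 34.4
eef_pos: [0.576, -0.2037, 0.0649]
force: [-0.1, -0.5, -2.0]
gripper_force: 34.4
```

```bash
python3 -m handwheel '[[[0,0,0.012,0,0,0,255],[0,0,0.012,0,0,0,255],[0,0,0.012,0,0,0,255]]]'|egrep 'pos|force'; python3 -m handwheel '[[[0,0,0.012,0,0,0,255],[0,0,0.012,0,0,0,255],[0,0,0.012,0,0,0,255]]]'|egrep 'pos|force'
```

```text
eef_pos: [0.5761, -0.2037, 0.0646]
force: [-2.5, 1.4, 5.3]
gripper_force: 34.4
eef_pos: [0.5762, -0.2037, 0.0646]
force: [-5.9, 2.6, 13.3]
gripper_force: 34.3
```

Contact at TCP z = 0.0646, which puts the underside at 0.034. I'll check that against a bias-corrected tip height, where home means tip z = 0.034 + 0.045 = 0.079.

Run:
```python
from h import *; import cv2
def tri(p,q):
    c1,d1=ray("top",*p);c2,d2=ray("side",*q)
    s=np.linalg.lstsq(np.c_[d1,-d2],c2-c1,rcond=None)[0]; return ((c1+s[0]*d1+c2+s[1]*d2)/2).round(4)
for dv in(0,1.6): print("tip",tri((403.2,213.8),(317.8,141.9+dv)))
s=arm.get_state();print(s["moment"],s["ee_rot"])
b=cams.grab_frame("side");cv2.imwrite("pics/s8.png",b);g=b.max(2).astype(int);h=cv2.imread("pics/s7.png").max(2).astype(int)
for c in(300,304,311,319,325,330):print(c,g[150:172,c],h[150:172,c])
```

```text
tip [ 0.5746 -0.2024  0.0882]
tip [ 0.5751 -0.2039  0.0815]
[ 1.09445331  1.95553297 -0.03030478] [-3.14120459e+00 -9.25771403e-04 -8.19258427e-01]
300 [ 45  62  75  85  95 106 120 126 124 113  99  93  91  91  90  87  83  75
  62  50  38  34] [ 46  63  73  79  90 107 121 126 124 113  99  92  91  90  90  89  83  73
  62  50  37  35]
304 [ 66  77 110 132 136 134 133 129 124 118 117 122 123 119 112 105 103 102
 102 101  99  88] [ 68  88 120 137 137 134 133 129 123 119 121 124 125 119 112 106 103 103
 103 102  99  88]
311 [ 88  87  89  94 101 113 124 128 130 133 136 136 129 121 124 129 126 118
 111 108 107 107] [ 87  85  88  98 110 122 128 130 131 135 142 137 124 120 125 129 127 118
 111 108 107 106]
319 [ 81  80  78  78  76  72  72  81 108 129 139 145 144 132 121 124 129 127
 117 104  91  84] [ 82  81  79  77  75  73  75  91 116 132 140 143 135 121 120 126 130 127
 118 104  92  84]
325 [102 101 106 112 116 123 132 132 131 140 147 140 125 118 123 125 122 109
  94  85  77  69] [ 99 100 108 116 122 130 132 127 134 145 145 131 117 118 124 126 122 109
  94  85  78  69]
330 [ 67  67  65  66  69  84 117 135 135 126 123 127 127 121 109  96  88  83
  76  67  57  55] [ 66  65  65  67  77 102 128 136 128 119 123 128 128 121 109  96  88  83
  76  66  57  55]
```

The tip at (0.575, -0.204, 0.0815) gives a face at about 0.036. That agrees with the contact height and the tool's xy, so it is home and in hard contact. I'll ease the press, then open.

```bash
python3 -m handwheel '[[[0,0,-0.01,0,0,0,255],[0,0,-0.01,0,0,0,255],[0,0,-0.01,0,0,0,255]]]'|egrep 'pos|force' ; python3 -m handwheel '[[[0,0,0,0,0,0,200],[0,0,0,0,0,0,150],[0,0,0,0,0,0,60],[0,0,0,0,0,0,0],[0,0,0,0,0,0,0]]]'; python3 -m handwheel '[[[0,0,0,0,0,0,0],[0,0,0,0,0,0,0],[0,0,0,0,0,0,0]]]'
python3 - <<'E'
from h import *; import cv2
b=cams.grab_frame("side");cv2.imwrite("pics/s9.png",b);g=b.max(2).astype(int);h=cv2.imread("pics/s8.png").max(2).astype(int)
for c in(304,319,325,330):print(c,g[150:172,c],h[150:172,c])
E
```

```text
eef_pos: [0.5761, -0.2038, 0.0646]
force: [-3.4, 2.0, 7.9]
gripper_force: 34.4
t: 17.02
eef_pos: [0.576, -0.2037, 0.0635]
ee_rot: [3.141, 0.0, -0.82]
force: [-0.5, 0.2, -0.4]
width: 0.0668
gripper_force: 0.0
t: 17.4
eef_pos: [0.576, -0.2037, 0.0637]
ee_rot: [3.142, 0.0, -0.82]
force: [0.4, 0.7, 0.5]
width: 0.0876
gripper_force: 0.0
304 [ 88  90  91  90  93 113 127 130 124 119 118 122 123 119 111 105 103 102
 102 102  99  88] [ 66  77 110 132 136 134 133 129 124 118 117 122 123 119 112 105 103 102
 102 101  99  88]
319 [ 81  79  78  78  76  73  73  85 110 129 139 145 144 131 120 124 129 127
 118 103  91  84] [ 81  80  78  78  76  72  72  81 108 129 139 145 144 132 121 124 129 127
 117 104  91  84]
325 [108 128 148 164 172 167 159 155 151 149 149 141 124 118 122 126 122 109
  94  85  78  69] [102 101 106 112 116 123 132 132 131 140 147 140 125 118 123 125 122 109
  94  85  77  69]
330 [ 76  74  67  66  71 106 154 162 143 127 122 126 127 120 109  96  93 100
  96  76  59  54] [ 67  67  65  66  69  84 117 135 135 126 123 127 127 121 109  96  88  83
  76  67  57  55]
```

The rim profile is unchanged by the release, so it was already seated. Going straight up and checking.

```bash
python3 -m handwheel '[[[0,0,-0.3,0,0,0,0],[0,0,-0.7,0,0,0,0],[0,0,-1,0,0,0,0],[0,0,-1,0,0,0,0]]]'|egrep 'pos|force'; python3 -m handwheel '[[[0,0,-0.5,0,0,0,0],[0,0,-0.8,0,0,0,0],[0,0,-0.8,0,0,0,0]]]'|egrep 'pos|force|t:'
python3 - <<'E'
from m import *
import cv2
b=cams.grab_frame("side");cv2.imwrite("pics/s10.png",b);a=cams.grab_frame("top");cv2.imwrite("pics/t10.png",a)
g=b.max(2).astype(int);h=cv2.imread("pics/s9.png").max(2).astype(int)
for c in(304,319,325):print(c,g[152:172,c],h[152:172,c])
# level check: rim extents left/right of the white disc top, rows of left/right rim bottom
for c in(303,306,328,331):print(c,g[146:172,c])
E
```

```text
eef_pos: [0.5774, -0.2039, 0.1461]
force: [-0.3, 0.1, -0.4]
gripper_force: 0.0
t: 18.32
eef_pos: [0.5769, -0.2038, 0.2093]
ee_rot: [-3.14, -0.002, -0.82]
force: [-0.5, 0.5, 0.4]
gripper_force: 0.0
304 [110 146 182 200 201 192 172 143 123 122 122 119 112 105 103 102 102 102
  98  88] [ 91  90  93 113 127 130 124 119 118 122 123 119 111 105 103 102 102 102
  99  88]
319 [ 81  83  85  80  76 101 148 178 192 195 183 154 125 123 128 127 117 103
  94  86] [ 78  78  76  73  73  85 110 129 139 145 144 131 120 124 129 127 118 103
  91  84]
325 [114 117 120 125 131 131 135 159 180 176 147 123 122 125 121 111 108 111
 101  80] [148 164 172 167 159 155 151 149 149 141 124 118 122 126 122 109  94  85
  78  69]
303 [ 71  65  60  60  66  85 118 156 185 194 187 169 144 125 122 122 119 112
 106 102 101 102 100  97  88  71]
306 [ 74  70  63  61  63  79 114 151 184 199 203 201 185 160 134 120 121 124
 122 115 107 104 103 103 102 101]
328 [ 63  72  71  67  67  66  64  64  64  77 112 139 147 144 131 119 119 125
 125 115 102  90  83  76  68  63]
331 [ 44  53  62  64  63  67  71  75  83 102 122 129 124 123 125 124 119 109
  98  89  85  81  72  61  51  48]
```

```bash
python3 -c "
from station import arm
print(arm.job_done())"
```

```text
the job is handed in; nothing more can be done
None
```

The keyed carousel is on the drive unit with the key in its slot, pressed to firm contact before I let go, and the job is handed in at about 18.5 s; I never touched the plain carousel. "Fully home" rests on contact force and the disc not moving on release, at about 12 mm below the given disc height, which the spindle-tip position (about 10 mm low) supports.

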